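Load the inspection cassette and lift it from its dock by the catches

ROBOT

A 6-joint arm with a two-finger parallel gripper is mounted at the origin on the work surface. World frame = base frame: x ahead of the robot, y to its left, z up, the work surface at z = 0. Lengths are in m, angles in rad, forces in N, time in s.
With the tool pointing down it reaches from about 0.375 to 0.9 m from the base axis. Payload 3.1 kg.
Tool frame: the origin (TCP) lies midway between the tips of the shut fingers; the grasp point (between the pads) lies 19 mm behind it; z points along the fingers, y is the line along which they close (so a half turn about z gives the same grasp; the last joint's range is limited). The gripper opens to 85 mm and grips with 20 to 120 N. Pads are 22 mm wide; open, the fingers measure 114 mm over their backs; the gripper's body (76 mm by 85 mm) begins 54 mm behind the grasp point. The pads swing forward as they close: fully open they stand 13 mm farther back than shut.
Start: joints at [1.159, 0.527, 1.433, -0, 1.181, -0.178], TCP at [0.145, 0.608, 0.231] pointing down, gripper open.
Joint ranges: [-3.08, 3.08], [-0.75, 2.2], [0.22, 2.44], [-1.43, 4.57], [0, 2.65], [-2.85, 2.85]. Speed limits (rad/s): [2.79, 2.79, 3.14, 3.14, 3.14, 3.14].

INTERFACE

Orientations are given as a unit quaternion [x, y, z, w].
In Python, from station import manip gives the robot as it stands. The module is installed in compiled form; this text tells all that it offers.
- The arm moves only by the tool apply_moves, never from a script. Its arguments are lists of equal length, an entry for each row: "claw": the gripper's target within -1 to 1 (fully open at 1, half-way at 0, shut at -1); "travel": the shift along the tool's x, y, z scaled (see below), a list of three; "turn": the turn, a rotation vector about the tool's x, y, z scaled (see below), a list of three. In form: {"claw": [claw, ...], "travel": [[dx, dy, dz], ...], "turn": [[rx, ry, rz], ...]}. A call has 1 to 5 rows; each row is the pose to reach, as a shift and turn from the pose commanded when the call began, along the tool's axes at that moment, turning the shorter way round; what a row does not reach only later rows make up. The controller multiplies each number of a shift by 800 mm and each number of a turn by 180 degrees. A row lasts 1/12 s, in which the tool goes at most 41.7 mm and 7.16 degrees, less where a joint would pass 70% of its speed; a pose out of reach is approached as far as the arm can. A call with a number of a shift or a turn outside -1 to 1 is refused whole. A call with a gripper value outside its range is refused whole. The fingers move at their own pace and stop on an object; "newtons" is the grip in N (left out, the last holds). Time passes only in rows, so rows that repeat a pose let the fingers close. It gives the time, the measured TCP pose, the force, the opening and the grip force at its end, in the units of the state.
- manip.sense(): the state, without advancing time (a new reading comes with each control period).
- manip.snapshot(name): name is "scene" or "side" or "wrist"; returns a dict with "pixels" (400x640x3 uint8, red, green, blue), "depth" (400x640 float32, m along the optical axis (not along the pixel's ray), 0 where there is no reading), "intrinsics" (3x3 intrinsics, pixels), "k1" (the pictures are not rectified: a ray, as slopes to the right and down, at radius r is drawn at 1 + k1 r^2 times it, then the intrinsics apply), "R" (3x3) and "t" (3): a world point X has camera coordinates R X + t. Camera axes: x right, y down, z forward; pixel columns grow to the right and rows downward; lengths in m; the calibration is good to about 2 mm. A picture is of the moment at which its call begins.
- manip.sign_off(): hands the job in; it is judged then, once.
The state is a dict: "t": time; "q": joint angles; "qd": joint speeds; "tau": joint torques, N m; "tcp_pos": TCP position; "tool_rot": TCP orientation; "force": force on the tool from outside, world axes, zero at the start; "ft_torque": the same for the moment, N m; "finger_gap": opening from 0.0 (shut) to 1.0 (fully open); "gripper_force": force on a finger pad.
Only numpy, scipy, OpenCV 4.12 (cv2) and the standard library are available. Lean on these libraries where they do the work, as an engineer would, in place of code of your own. Each camera call takes 0.05 s, during which the arm holds its last target. There are 200 camera calls.

TASK

Take the two straight steel plugs from the rubber mat one at a time and drop one into each of the two empty bores of the cassette while it sits in its dock; leave the flanged plug, the collar and everything else on the bench where they are. Then pinch the cassette's two side catches together, lift it level out of the dock with both plugs still in it, and hold it there by the catches with its underside at least 10 cm above the bench: the program finishes while still holding it up.

Things in the scene. Friction and masses are not known exactly. Their poses are not given: they have to be found in the camera images.
- dock: Fixed aluminium base plate 180 x 110 x 6 mm lying on the bench, origin at the centre of its underside, x along its length. Low 8 mm high locating bars around the cassette's ends and corners leave it about 1 to 2 mm of play. On each long side, in the middle, a grey lip 40 mm long overhangs inwards: it lies at 16 to 22 mm above the bench, from 30 to 54 mm either side of the centre line, and catches the hook of the cassette's catch beneath it.
- cassette: Loose white plastic block, 136 x 50 x 24 mm with a waist 30 mm wide in the middle (56 mm long), 0.2 to 0.35 kg; origin at the centre of its underside, x along its length, z up. It starts seated in the dock, underside 6 mm above the bench, lengthwise along the dock. A black upright catch stands in each side of the waist; with both hooked under the dock's lips the cassette cannot be pulled out.
- bore_a (a point): Centre of the floor of the blind bore in the cassette's +x end (48 mm from the cassette's origin, 8 mm above its underside). The bore is 19 mm wide with a 2 mm chamfer and 16 mm deep, open upwards in the cassette's top face.
- bore_b (a point): The same for the equal bore in the cassette's -x end.
- catch_l (a joint): Travel in m of the catch on the cassette's +y side: 0 at rest (hooked), up to 0.0075 pressed in towards the middle; its hook is free of the lip from about 0.005. Spring: about 4 N to start, 9.5 N fully in.
- catch_r (a joint): The same for the catch on the cassette's -y side, which moves in the opposite direction, also inwards.
- catch_l_face (a point): Middle of the outer gripping face of the +y catch: a flat upright black tab 24 mm long (along the cassette's x) and 4 mm thick, its outer face 28 mm from the centre line at rest and its top 66 mm above the cassette's underside (42 mm above its top face). This point is 48 mm above the underside. The two outer faces are 56 mm apart at rest, 41 mm pressed in. Below, the hook and the dock's lip stick out up to 22 mm above the bench, so fingers stay higher than that.
- catch_r_face (a point): The same point on the -y catch.
- plug_a: Loose straight turned steel plug, 16 mm diameter, 44 mm high, 60 g, chamfered foot, no flange; stands upright on the mat; origin at the centre of its underside. Either plug may go in either bore; seated, it stands 28 mm proud of the cassette.
- plug_b: The second straight plug, equal to plug_a.
- flanged: Not wanted: similar loose steel plug with a 30 mm wide flange, 6 mm thick, at its foot, 16 mm stem, 40 mm high, on the mat; origin at the centre of its underside. Leave it standing.
- collar: Not wanted: loose low steel collar, 30 mm diameter, 16 mm high, on the mat; origin at the centre of its underside. Leave it.
- mat: Fixed black rubber mat 200 x 180 x 4 mm, origin at the centre of its underside; the two plugs, the flanged plug and the collar stand on it at the corners of a square about 80 mm wide, in any arrangement.
- solvent: Bystander: upright white bottle, 50 mm diameter, 130 mm high, loose, beyond the work area.
- driver: Bystander: screwdriver 160 mm long lying on the bench at the right.
- loupe: Bystander: black conical loupe, 38 mm diameter, 30 mm high, loose, beyond the work area.
- gauge_block: Bystander: steel block 35 x 60 x 20 mm, loose, at the right.

How it is judged:
By the outcome, as a careful person would: the job done as asked, in the order asked, and still so for the second after the job is handed in, while the arm keeps its last pose, push and grip.
It also fails if it takes over 61 s, if anything falls off the work surface, if the arm or the gripper's body presses on something with over 40 N, if the wrist force passes 120 N, or if a joint passes its speed limit or range.

## Working session

There is one attempt and no reset: what is moved stays moved. The work goes in short steps, Python scripts to look and compute and a tool call to move; the robot and the scene stay as the last step left them, time stands still between calls to the robot, and variables do not carry over. Pictures are saved under pics/ and viewed, at most 14 in all, crops included, and the job is handed in when it is done.

Besides the shell and the picture viewer there is one more tool, called after "Emit:" as name(argument=value, ...), one argument or row to a line, values as JSON. apply_moves: Moves the arm, as the interface text tells. Shifts and turns lie within -1 to 1; 1 stands for 800 mm of shift or 180 degrees of turn. Its arguments: {"type":"object","properties":{"claw":{"type":"array","items":{"type":"number"}},"travel":{"type":"array","items":{"type":"array","items":{"type":"number"}}},"turn":{"type":"array","items":{"type":"array","items":{"type":"number"}}},"newtons":{"type":"number"}},"required":["claw","travel","turn"]}

```bash
mkdir -p pics; cat > h.py <<'E'
import numpy as np, cv2
from station import manip
from scipy.spatial.transform import Rotation as Rn
def snap(n,f=None):
    s=manip.snapshot(n)
    if f: cv2.imwrite('pics/'+f,cv2.cvtColor(s['pixels'],cv2.COLOR_RGB2BGR))
    return s
def ray(s,u,v):
    K=s['intrinsics']; p=cv2.undistortPoints(np.array([[[u,v]]],float),K,np.array([s['k1'],0,0,0.]))[0,0]
    R=np.array(s['R']);t=np.array(s['t'])
    return -R.T@t, R.T@np.array([p[0],p[1],1])
def onplane(s,u,v,z):
    c,d=ray(s,u,v); return c+d*(z-c[2])/d[2]
def cloud(s):
    K=s['intrinsics'];h,w=s['depth'].shape
    uv=np.stack(np.meshgrid(np.arange(w),np.arange(h)),-1).reshape(-1,1,2).astype(float)
    p=cv2.undistortPoints(uv,K,np.array([s['k1'],0,0,0.]))[:,0]
    d=s['depth'].reshape(-1,1); X=np.hstack([p*d,d])
    X=(X-np.array(s['t']))@np.array(s['R']); X[d[:,0]==0]=np.nan
    return X.reshape(h,w,3)
E
python3 - <<'E'
from h import *
a=snap('scene','scene0.png');b=snap('side','side0.png');
s=manip.sense();print(s)
for c in (a,b): print(c['intrinsics'],c['k1'],-np.array(c['R']).T@c['t'])
E
```

```text
{'t': 0.1, 'q': array([ 1.15851913e+00,  5.28377113e-01,  1.43382052e+00, -2.73353700e-07,
        1.18143006e+00, -1.78509916e-01]), 'qd': array([-0.00096655, -0.00339693, -0.00353147,  0.00052681, -0.00038573,
        0.00053748]), 'tau': array([-1.27842877e-04, -4.43305063e+01, -1.78586698e+01, -2.25347876e-04,
        3.91598893e-03,  1.18617623e-05]), 'tcp_pos': array([0.14447938, 0.60737572, 0.23041435]), 'tool_rot': array([ 1.16617572e-01,  9.93176372e-01, -9.73487799e-04, -2.96096491e-04]), 'force': array([-0.50977502, -0.14630725,  0.3074928 ]), 'ft_torque': array([ 0.00470953, -0.01229033, -0.03138416]), 'gripper_force': 0.0, 'finger_gap': 0.9993040713336815}
[[431.67896286   0.         316.70677653]
 [  0.         431.67896286 194.06873782]
 [  0.           0.           1.        ]] -0.04406152338864025 [ 1.11748859 -0.0274273   0.92741915]
[[371.93645668   0.         317.92472016]
 [  0.         371.93645668 199.79062408]
 [  0.           0.           1.        ]] 0.018985353980281536 [ 0.17687552 -0.73900664  0.55466424]
```

View pics/scene0.png

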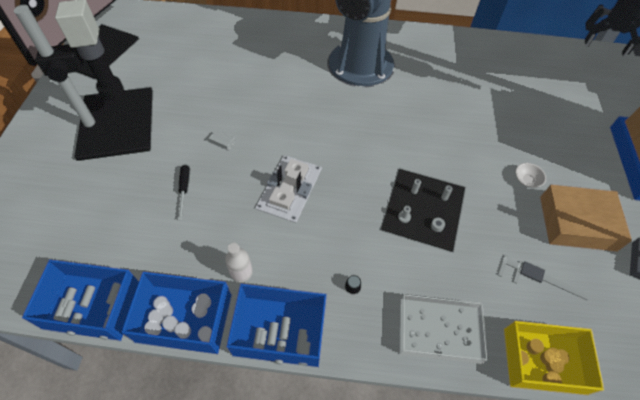

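View pics/side0.png

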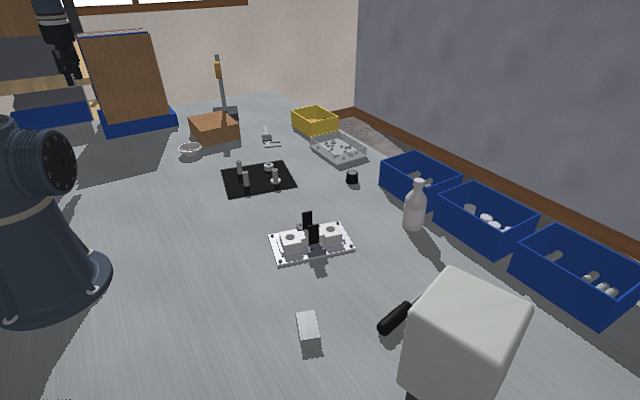

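The scene view shows the mat at about (425,208): straight plugs at (416,186) and (447,192), the flanged plug at (405,214), and the collar at (438,225). The cassette is at about (290,187). The side view agrees.

```bash
python3 - <<'E'
from h import *
s=snap('scene'); X=cloud(s)
def blob(x,lo,hi,minA):
    m=np.nan_to_num((X[...,2]>lo)&(X[...,2]<hi)).astype(np.uint8)
    n,l,st,c=cv2.connectedComponentsWithStats(m)
    for i in range(1,n):
        P=X[l==i]
        if st[i,4]>=minA and 250<c[i][0]<470 and 140<c[i][1]<240: print(c[i].round(1),st[i],np.median(P,0).round(4),P.min(0).round(3),P.max(0).round(3), onplane(s,*c[i],(lo+hi)/2).round(4))
print('plug tops');blob(X,.038,.06,3)
print('low tops');blob(X,.012,.025,8)
print('cassette top');blob(X,.025,.036,8)
print('catch tops');blob(X,.055,.09,3)
g=cv2.cvtColor(s['pixels'],cv2.COLOR_RGB2BGR)
c=cv2.resize(g[145:235,250:345],None,fx=4,fy=4,interpolation=2); d=cv2.resize(g[165:255,375:470],None,fx=4,fy=4,interpolation=2)
cv2.imwrite('pics/z.png',np.hstack([c,d]))
E
```

```text
plug tops
[279.2 174. ] [277 168   5  12  30] [ 0.5026 -0.1787  0.0508] [ 0.49  -0.183  0.038] [ 0.515 -0.176  0.06 ] [ 0.5016 -0.179   0.049 ]
[298.  181.4] [296 176   5  11  27] [ 0.5203 -0.1289  0.0513] [ 0.505 -0.133  0.039] [ 0.527 -0.125  0.06 ] [ 0.518  -0.1293  0.049 ]
[417.  182.6] [414 180   7   7  37] [0.482  0.1649 0.0463] [0.474 0.157 0.039] [0.49  0.173 0.049] [0.4842 0.1645 0.049 ]
[448.4 189.4] [445 186   8   8  42] [0.4922 0.2434 0.0455] [0.48  0.235 0.039] [0.499 0.252 0.051] [0.4949 0.2418 0.049 ]
[406.8 209.5] [404 207   7   6  36] [0.562  0.1407 0.0427] [0.554 0.133 0.039] [0.571 0.148 0.047] [0.5659 0.1393 0.049 ]
low tops
[296.  167.4] [293 164   7   7  31] [ 0.4534 -0.1441  0.0186] [ 0.447 -0.152  0.012] [ 0.459 -0.136  0.025] [ 0.4537 -0.1442  0.0185]
[305.4 173.2] [301 166   9  14  43] [ 0.4679 -0.117   0.0149] [ 0.441 -0.127  0.012] [ 0.487 -0.109  0.025] [ 0.4691 -0.1174  0.0185]
[284.8 171.9] [283 170   4   5   8] [ 0.4739 -0.1698  0.0162] [ 0.462 -0.177  0.013] [ 0.476 -0.167  0.025] [ 0.4718 -0.171   0.0185]
[273.6 180.1] [267 172  18  15 127] [ 0.5041 
[... 1204 characters left out ...]
0.026] [ 0.514 -0.174  0.035] [ 0.504  -0.1795  0.0305]
[415.4 187.2] [413 185   6   5  17] [0.4862 0.1643 0.0317] [0.48  0.158 0.025] [0.489 0.171 0.036] [0.4857 0.1642 0.0305]
[446.1 193.6] [444 191   7   5  16] [0.4955 0.2401 0.0307] [0.489 0.236 0.025] [0.498 0.25  0.036] [0.4953 0.241  0.0305]
[404.9 213.4] [403 210   6   6  18] [0.5664 0.1372 0.0314] [0.559 0.133 0.026] [0.57  0.146 0.036] [0.5659 0.1381 0.0305]
catch tops
[278.5 170.3] [276 165   6  12  33] [ 0.502  -0.18    0.0663] [ 0.49  -0.185  0.055] [ 0.513 -0.175  0.074] [ 0.5073 -0.1785  0.0725]
[298.  176.9] [296 172   5  11  29] [ 0.5176 -0.1289  0.0675] [ 0.503 -0.133  0.055] [ 0.526 -0.125  0.074] [ 0.5208 -0.1285  0.0725]
```

View pics/z.png

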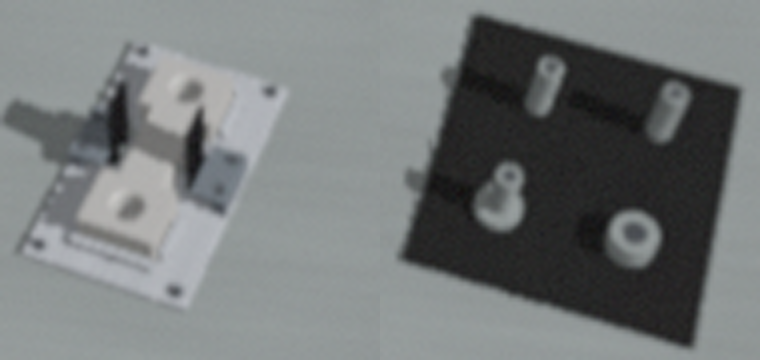

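The crop confirms it: straight plugs A (0.484,0.164) and B (0.494,0.242), with the flanged plug and collar nearer the camera. The cassette is near (0.512,-0.154), and its y axis is about 72–76°. I'll move towards plug A.

Emit:
apply_moves(
  claw=[0,0,0,0,0],
  travel=[
    [-0.036,-0.029,0.002],
    [-0.072,-0.059,0.005],
    [-0.108,-0.088,0.007],
    [-0.144,-0.118,0.01],
    [-0.18,-0.147,0.012],
  ],
  turn=[
    [0,0,0],
    [0,0,0],
    [0,0,0],
    [0,0,0],
    [0,0,0],
  ],
  newtons=30,
)

```text
t: 0.57
tcp_pos: [0.2579, 0.4585, 0.2213]
tool_rot: [0.116, 0.993, -0.0, -0.0]
force: [0.4, -0.2, 0.4]
finger_gap: 0.503
gripper_force: 0.0
```

Emit:
apply_moves(
  claw=[0,0,0,0,0],
  travel=[
    [-0.036,-0.029,0.002],
    [-0.072,-0.059,0.005],
    [-0.108,-0.088,0.007],
    [-0.144,-0.118,0.01],
    [-0.18,-0.147,0.012],
  ],
  turn=[
    [0,0,0],
    [0,0,0],
    [0,0,0],
    [0,0,0],
    [0,0,0],
  ],
)

```text
t: 0.98
tcp_pos: [0.371, 0.3107, 0.2119]
tool_rot: [0.117, 0.993, -0.0, -0.0]
force: [0.3, -0.4, 0.3]
finger_gap: 0.501
gripper_force: 0.0
```

Emit:
apply_moves(
  claw=[0,0,0,0,0],
  travel=[
    [-0.036,-0.029,0.002],
    [-0.072,-0.059,0.005],
    [-0.108,-0.088,0.007],
    [-0.144,-0.118,0.01],
    [-0.18,-0.147,0.012],
  ],
  turn=[
    [0,0,0],
    [0,0,0],
    [0,0,0],
    [0,0,0],
    [0,0,0],
  ],
)

```text
t: 1.4
tcp_pos: [0.4839, 0.1629, 0.2022]
tool_rot: [0.117, 0.993, -0.0, -0.0]
force: [0.5, 0.5, -0.0]
finger_gap: 0.504
gripper_force: 0.0
```

```bash
python3 - <<'E'
from h import *
w=snap('wrist','w1.png'); s=manip.sense(); print(s['t'],s['tcp_pos'],s['tool_rot'],s['finger_gap'],s['qd'].round(3))
X=cloud(w)
m=np.nan_to_num((X[...,2]>.03)&(X[...,2]<.055)).astype(np.uint8)
n,l,st,c=cv2.connectedComponentsWithStats(m)
for i in range(1,n):
    if st[i,4]>60: P=X[l==i]; print(c[i].round(1),st[i],P.mean(0).round(4),np.median(P,0).round(4),P.min(0).round(3),P.max(0).round(3))
E
```

```text
1.45 [0.48988858 0.15814143 0.20239537] [ 0.11849953  0.99294782 -0.00137358  0.0032566 ] 0.504243203749099 [ 0.072 -0.016  0.002  0.047 -0.016  0.144]
[636.5 171.5] [631 120   9  85 425] [0.5526 0.4961 0.033 ] [0.5565 0.4962 0.0328] [0.497 0.493 0.03 ] [0.589 0.499 0.039]
[396.7 169.5] [388 161  18  18 240] [0.4867 0.2425 0.0449] [0.4863 0.2424 0.0471] [0.48  0.236 0.03 ] [0.496 0.251 0.05 ]
[324.5 176.9] [318 168  14  18 207] [0.4767 0.1669 0.0457] [0.4765 0.1668 0.0472] [0.47  0.159 0.03 ] [0.486 0.174 0.049]
[319.5 246.3] [313 238  14  17 200] [0.5566 0.1421 0.0412] [0.556  0.1421 0.043 ] [0.55  0.134 0.03 ] [0.567 0.15  0.045]
[ 40.5 261.3] [ 27 248  28  29 467] [ 0.4991 -0.177   0.0424] [ 0.4991 -0.177   0.0424] [ 0.487 -0.182  0.03 ] [ 0.512 -0.172  0.055]
[ 85.7 261.6] [ 73 248  24  29 400] [ 0.5113 -0.1262  0.0434] [ 0.5111 -0.126   0.0441] [ 0.5   -0.138  0.03 ] [ 0.525 -0.122  0.055]
[603.2 365.5] [ 559  351   81   29 1397] [0.8098 0.465  0.0422] [0.8098 0.4643 0.0421] [0.807 0.417 0.03 ] [0.813 0.52  0.055]
[430.2 365.2] [420 362  23   7  88] [0.7707 0.2465 0.0329] [0.7707 0.2462 0.0333] [0.769 0.232 0.03 ] [0.774 0.262 0.036]
[635.7 388.4] [631 376   9  24 175] [0.8709 0.5163 0.0348] [0.8705 0.5164 0.0348] [0.846 0.515 0.03 ] [0.896 0.518 0.041]
```

View pics/w1.png

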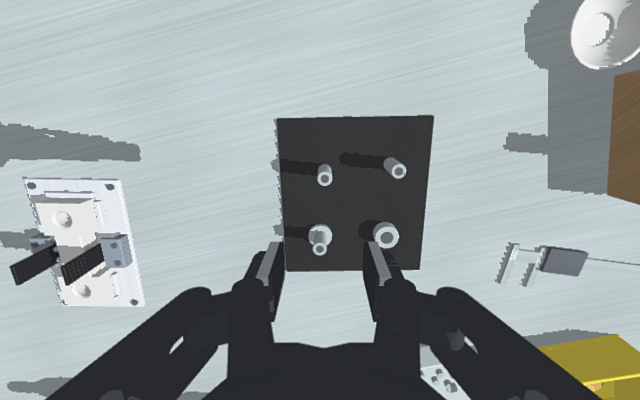

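The wrist view shows plug A's top at (324,177), B at (398,168), and the flanged plug at (319,245). The cassette bores at (62,219) and (81,291) are in view too. That image was taken while the arm was settling, so I'll re-measure at rest.

```bash
cat >> h.py <<'E'
def tops(w,lo,hi,minA=60):
    X=cloud(w); m=np.nan_to_num((X[...,2]>lo)&(X[...,2]<hi)).astype(np.uint8)
    n,l,st,c=cv2.connectedComponentsWithStats(m); out=[]
    for i in range(1,n):
        if st[i,4]>minA:
            P=X[l==i]; out.append((c[i],st[i],(P.min(0)+P.max(0))/2,P.mean(0)))
    return out
def go(target,th=None,p0=None):
    "scaled travel/turn from current pose to target"
    s=manip.sense(); R=Rn.from_quat(s['tool_rot']).as_matrix()
    d=R.T@(np.array(target)-s['tcp_pos'])
    cur=np.degrees(np.arctan2(R[1,1],R[0,1]))
    print('tcp',s['tcp_pos'].round(4),'yaw',cur.round(2),'travel',(d/.8).round(4), 'mm',(d*1000).round(1),'tilt',R[:,2].round(4),'turnz',None if th is None else round((cur-th)/180,4))
E
python3 - <<'E'
from h import *
w=snap('wrist')
for c,st,mid,mean in tops(w,.043,.052): print(c.round(1),st[4],mid.round(4),mean.round(4))
print('catch');
for c,st,mid,mean in tops(w,.05,.08): print(c.round(1),st[4],mid.round(4),mean.round(4))
print('cass');
for c,st,mid,mean in tops(w,.024,.034,200): print(c.round(1),st[4],mid.round(4),mean.round(4))
for p in ((62,219),(81,291)): print(onplane(w,*p,.030))
X=cloud(w);
m=np.nan_to_num((X[...,2]>.024)&(X[...,2]<.034)).astype(np.uint8); m[:,200:]=0
cs,h=cv2.findContours(m,cv2.RETR_CCOMP,cv2.CHAIN_APPROX_NONE)
for i,c in enumerate(cs):
    if h[0][i][3]>=0 and len(c)>15:
        (e,ax,_)=cv2.fitEllipse(c); print('hole',e,ax,onplane(w,*e,.03).round(4))
go([.484,.165,.026],75)
E
```

```text
[402.  162.7] 193 [0.4879 0.2435 0.0463] [0.4876 0.2432 0.0472]
[327.8 170.4] 183 [0.478  0.1667 0.0462] [0.4775 0.1666 0.0472]
[323.5 241.8] 83 [0.5585 0.1425 0.044 ] [0.5584 0.1425 0.0437]
[ 38.8 257.2] 172 [ 0.4994 -0.1773  0.0475] [ 0.4988 -0.1772  0.0475]
[ 85.9 257. ] 137 [ 0.5117 -0.1257  0.0475] [ 0.5112 -0.1257  0.0477]
[602.5 363.8] 538 [0.8096 0.455  0.0475] [0.8098 0.4539 0.0475]
catch
[ 26.  264.3] 513 [ 0.4994 -0.1778  0.0615] [ 0.4991 -0.177   0.0623]
[ 74.8 264.2] 470 [ 0.5123 -0.1274  0.0612] [ 0.5115 -0.1266  0.0622]
[605.7 370.2] 666 [0.8115 0.4514 0.0553] [0.8104 0.4505 0.0556]
cass
[599.5  46.6] 245 [0.4189 0.4602 0.0251] [0.4249 0.4527 0.0247]
[636.6 166.9] 344 [0.5489 0.4961 0.0281] [0.5581 0.4961 0.0267]
[ 68.4 224.4] 2410 [ 0.4789 -0.1462  0.029 ] [ 0.4738 -0.1445  0.0287]
[ 87.  284.4] 1074 [ 0.5524 -0.1659  0.0277] [ 0.5532 -0.1623  0.0286]
[595.7 351.2] 615 [0.8097 0.4605 0.029 ] [0.8098 0.4613 0.029 ]
[635.1 385.2] 217 [0.883  0.5164 0.029 ] [0.8843 0.5165 0.0288]
[593.6 382. ] 227 [0.8742 0.4626 0.0257] [0.8708 0.4638 0.0255]
[ 0.4652217  -0.14671391  0.03      ]
[ 0.55942384 -0.17254582  0.03      ]
hole (86.15275573730469, 283.23370361328125) (10.62964153289795, 17.177318572998047) [ 0.5506 -0.161   0.03  ]
hole (59.83877944946289, 247.90884399414062) (5.242274761199951, 8.654446601867676) [ 0.4984 -0.1678  0.03  ]
hole (66.38029479980469, 212.06353759765625) (12.261693000793457, 17.882404327392578) [ 0.4586 -0.1376  0.03  ]
tcp [0.4876 0.1607 0.2024] yaw 76.26 travel [0.0064 0.0042 0.2205] mm [  5.1   3.3 176.4] tilt [ 0.0037 -0.0011 -1.    ] turnz 0.007
```

Emit:
apply_moves(
  claw=[0,0,0,0,0],
  travel=[
    [0.011,0.004,0.04],
    [0.011,0.004,0.08],
    [0.011,0.004,0.11],
    [0.011,0.004,0.115],
    [0.011,0.004,0.115],
  ],
  turn=[
    [0,0,0],
    [0,0,0],
    [0,0,0],
    [0,0,0],
    [0,0,0],
  ],
)

```text
t: 1.92
tcp_pos: [0.4738, 0.1701, 0.1092]
tool_rot: [0.116, 0.993, -0.0, -0.002]
force: [0.3, -0.2, 0.2]
finger_gap: 0.497
gripper_force: 0.0
```

```bash
python3 - <<'E'
from h import *
snap('wrist');snap('wrist')
w=snap('wrist','w2.png')
for c,st,mid,mean in tops(w,.043,.052): print(c.round(1),st,mid.round(4),mean.round(4))
go([.480,.166,.026],76.2)
print(manip.sense()['qd'].round(4), -w['R'].T@w['t'])
E
```

```text
[419.1 207. ] [408 197  23  21 357] [0.4878 0.2434 0.0464] [0.4872 0.243  0.0471]
[317.6 216.6] [308 207  20  20 329] [0.4777 0.1664 0.046 ] [0.4771 0.1666 0.0471]
[311.7 307.2] [303 299  18  16 155] [0.558  0.1416 0.044 ] [0.5584 0.1416 0.0436]
tcp [0.4765 0.1703 0.1118] yaw 76.63 travel [-0.0053 -0.0044  0.1073] mm [-4.2 -3.5 85.8] tilt [ 2.7e-03  4.0e-04 -1.0e+00] turnz 0.0024
[-0.0003 -0.0123 -0.0027 -0.0002 -0.0026 -0.0017] [0.40101645 0.18885547 0.25306762]
```

View pics/w2.png

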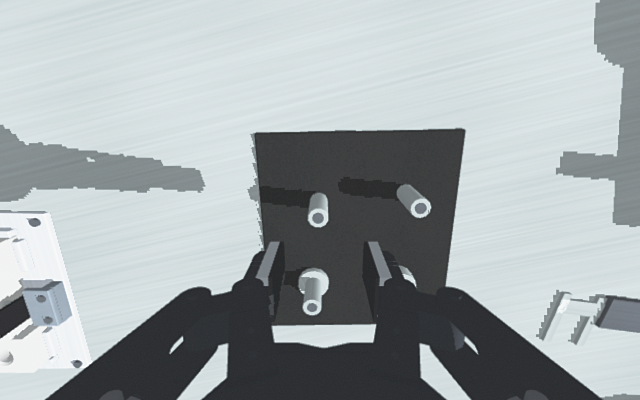

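Emit:
apply_moves(
  claw=[0,0,0,0,0],
  travel=[
    [-0.003,-0.0042,0.03],
    [-0.003,-0.0042,0.06],
    [-0.003,-0.0042,0.09],
    [-0.003,-0.0042,0.107],
    [-0.003,-0.0042,0.107],
  ],
  turn=[
    [0,0,0],
    [0,0,0],
    [0,0,0],
    [0,0,0],
    [0,0,0],
  ],
)

```text
t: 2.48
tcp_pos: [0.4767, 0.1661, 0.0241]
tool_rot: [0.117, 0.993, -0.0, -0.001]
force: [-0.1, -0.1, 0.6]
finger_gap: 0.499
gripper_force: 0.0
```

Emit:
apply_moves(
  claw=[-1,-1,-1,-1,-1],
  travel=[
    [0,0,0],
    [0,0,0],
    [0,0,0],
    [0,0,0],
    [0,0,0],
  ],
  turn=[
    [0,0,0],
    [0,0,0],
    [0,0,0],
    [0,0,0],
    [0,0,0],
  ],
)

```text
t: 2.9
tcp_pos: [0.4784, 0.1663, 0.0265]
tool_rot: [0.117, 0.993, 0.0, 0.002]
force: [0.5, 0.3, 6.5]
finger_gap: 0.16
gripper_force: 31.2
```

```bash
python3 - <<'E'
from h import *
w=snap('wrist','w3.png')
for c,st,mid,mean in tops(w,.043,.052): print(c.round(1),st,mid.round(4),mean.round(4))
go([.478,.1665,.15],76.2)
s=manip.sense();print(s['finger_gap'],s['gripper_force'],s['force'])
E
```

```text
[483.4 258.2] [464 242  39  33 949] [0.4876 0.2432 0.0462] [0.4865 0.2426 0.0469]
[323.5 268.4] [ 279  251   90   51 1387] [0.4772 0.1689 0.0475] [0.4743 0.1682 0.0473]
tcp [0.4784 0.1663 0.0265] yaw 76.6 travel [-0.      0.0004 -0.1544] mm [  -0.     0.3 -123.5] tilt [ 3.7e-03  5.0e-04 -1.0e+00] turnz 0.0022
0.16082632745464254 31.160931112244725 [-0.60616081  0.74030131  6.67662147]
```

View pics/w3.png

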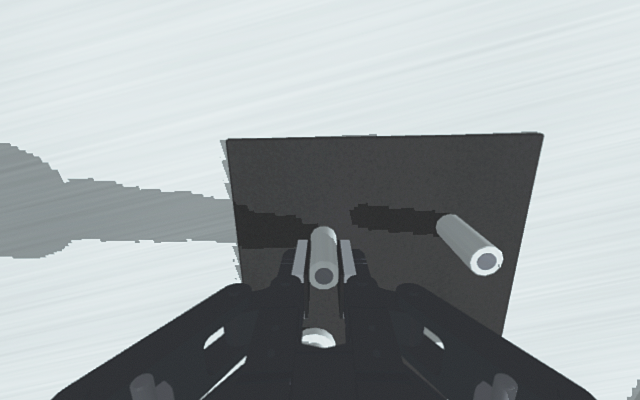

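The picture shows plug A at (323,265), centred between the pads. I'll lift it and carry it towards the cassette.

Emit:
apply_moves(
  claw=[-1,-1,-1,-1,-1],
  travel=[
    [0,0,-0.05],
    [0,0,-0.1],
    [0,0,-0.15],
    [-0.01,-0.049,-0.16],
    [-0.02,-0.099,-0.16],
  ],
  turn=[
    [0,0,0],
    [0,0,0],
    [0,0,0],
    [0,0,0],
    [0,0,0],
  ],
  newtons=40,
)

```text
t: 3.37
tcp_pos: [0.4769, 0.0861, 0.157]
tool_rot: [0.114, 0.994, 0.0, 0.005]
force: [0.5, -1.3, -1.6]
finger_gap: 0.156
gripper_force: 39.6
```

Emit:
apply_moves(
  claw=[-1,-1,-1,-1,-1],
  travel=[
    [-0.01,-0.05,0],
    [-0.02,-0.1,0],
    [-0.03,-0.15,0],
    [-0.04,-0.2,0],
    [-0.05,-0.245,0],
  ],
  turn=[
    [0,0,0],
    [0,0,0],
    [0,0,0],
    [0,0,0],
    [0,0,0],
  ],
)

```text
t: 3.78
tcp_pos: [0.4672, -0.1169, 0.1535]
tool_rot: [0.117, 0.993, -0.0, 0.0]
force: [0.3, 0.1, 0.1]
finger_gap: 0.162
gripper_force: 39.6
```

Emit:
apply_moves(
  claw=[-1,-1,-1],
  travel=[
    [-0.005,-0.03,0],
    [-0.005,-0.03,0],
    [-0.005,-0.03,0],
  ],
  turn=[
    [0,0,0],
    [0,0,0],
    [0,0,0],
  ],
)

```text
t: 4.03
tcp_pos: [0.4659, -0.1402, 0.1533]
tool_rot: [0.118, 0.993, 0.0, 0.0]
force: [-1.2, 0.5, -0.8]
finger_gap: 0.158
gripper_force: 39.6
```

```bash
cat >> h.py <<'E'
def holes(w,lo=.025,hi=.034):
    X=cloud(w); m=np.nan_to_num((X[...,2]>lo)&(X[...,2]<hi)&(X[...,1]<0)&(X[...,1]>-.25)&(X[...,0]<.62)).astype(np.uint8)
    cs,h=cv2.findContours(m,cv2.RETR_CCOMP,cv2.CHAIN_APPROX_NONE)
    for i,c in enumerate(cs):
        if h[0][i][3]>=0 and len(c)>20:
            e,ax,_=cv2.fitEllipse(c); P=np.array([onplane(w,*p[0],.03)[:2] for p in c])
            print('hole',np.round(e,1),np.round(ax,1),((P.min(0)+P.max(0))/2).round(4),np.ptp(P,axis=0).round(4))
E
python3 - <<'E'
from h import *
snap('wrist');w=snap('wrist','w4.png')
holes(w)
for c,st,mid,mean in tops(w,.05,.08): print('catch',c.round(1),st[4],mid.round(4),mean.round(4))
go([.47,-.14,.15],76.2)
s=manip.sense();print(s['finger_gap'],s['gripper_force'],s['force'])
E
```

```text
hole [317.8 186.3] [19.1 20.4] [ 0.4584 -0.1416] [0.0197 0.0203]
catch [287.6 240.8] 135 [ 0.4954 -0.177   0.0612] [ 0.4916 -0.1763  0.0636]
tcp [ 0.4654 -0.138   0.153 ] yaw 76.6 travel [-0.0061 -0.0011  0.0037] mm [-4.9 -0.9  3. ] tilt [-8.e-04  8.e-04 -1.e+00] turnz 0.0022
0.15940915851608575 39.64177921414375 [-0.42832719  0.74252907 -0.84264701]
```

View pics/w4.png

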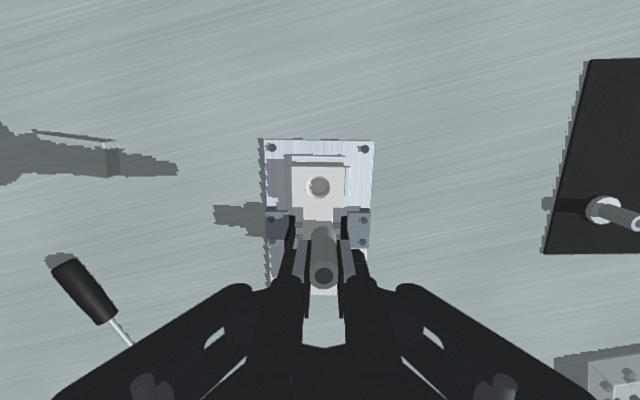

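Bore N is at (318,186) px, which gives (0.4584,-0.1416). The plug hangs straight in the pads at (323,270). I'll move above the bore.

Emit:
apply_moves(
  claw=[-1,-1,-1,-1,-1],
  travel=[
    [0.007,-0.004,0.03],
    [0.007,-0.004,0.06],
    [0.007,-0.004,0.09],
    [0.007,-0.004,0.09],
    [0.007,-0.004,0.09],
  ],
  turn=[
    [0,0,0],
    [0,0,0],
    [0,0,0],
    [0,0,0],
    [0,0,0],
  ],
)

```text
t: 4.55
tcp_pos: [0.459, -0.1388, 0.0803]
tool_rot: [0.116, 0.993, 0.001, -0.002]
force: [0.5, 0.6, 0.6]
finger_gap: 0.157
gripper_force: 39.6
```

```bash
python3 - <<'E'
from h import *
T=[]
for i in range(6):
    w=snap('wrist','w5.png'); T.append(manip.sense()['tcp_pos'])
print(np.round(T,4)); print(np.mean(T,0))
holes(w)
# plug in hand
X=cloud(w); go([.459,-.1416,.041])
for p in [(323,v) for v in range(180,300,10)]: print(p,X[p[1],p[0]].round(4),w['pixels'][p[1],p[0]])
E
```

```text
[[ 0.4599 -0.1396  0.0813]
 [ 0.4605 -0.1401  0.0818]
 [ 0.4608 -0.1405  0.0822]
 [ 0.4609 -0.1407  0.0823]
 [ 0.4608 -0.1409  0.0823]
 [ 0.4606 -0.1409  0.0821]]
[ 0.46058693 -0.14044744  0.08198838]
hole [318.7 323.7] [17.7 22.8] [ 0.5489 -0.1646] [0.0186 0.0191]
tcp [ 0.4606 -0.1409  0.0821] yaw 76.63 travel [ 0.0019 -0.0013  0.0514] mm [ 1.5 -1.  41.1] tilt [ 0.0023 -0.0013 -1.    ] turnz None
(323, 180) [ 0.4361 -0.1344  0.0128] [196 205 214]
(323, 190) [ 0.4402 -0.1353  0.0257] [109 111 111]
(323, 200) [ 0.4468 -0.1369  0.0279] [205 208 208]
(323, 210) [ 0.4593 -0.1399  0.0134] [124 126 127]
(323, 220) [ 0.4673 -0.1418  0.0135] [124 127 127]
(323, 230) [ 0.4531 -0.1383  0.0662] [91 96 98]
(323, 240) [ 0.4525 -0.1382  0.0811] [90 94 95]
(323, 250) [ 0.4531 -0.1383  0.0914] [90 95 97]
(323, 260) [ 0.4523 -0.1381  0.103 ] [89 96 97]
(323, 270) [ 0.4571 -0.1392  0.1036] [54 58 60]
(323, 280) [ 0.4628 -0.1406  0.1031] [55 58 61]
(323, 290) [ 0.5193 -0.1541  0.0285] [207 211 210]
```

View pics/w5.png

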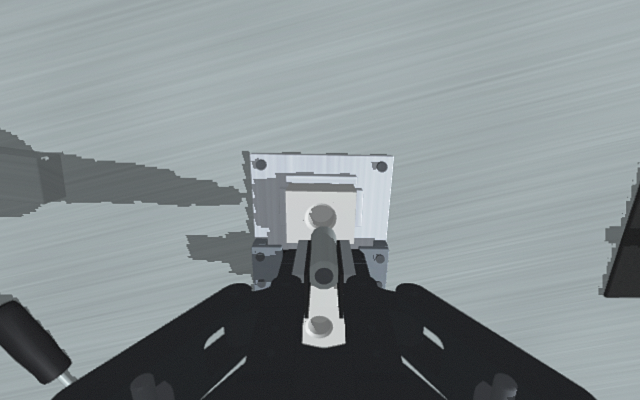

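The plug axis is at the TCP, at (323,275) px. Bore N at (320,213) and bore F at (319,325) are both visible. I'll lower it into N.

Emit:
apply_moves(
  claw=[-1,-1,-1,-1,-1],
  travel=[
    [0.003,-0.0016,0.005],
    [0.003,-0.0016,0.012],
    [0.003,-0.0016,0.02],
    [0.003,-0.0016,0.026],
    [0.003,-0.0016,0.031],
  ],
  turn=[
    [0,0,0],
    [0,0,0],
    [0,0,0],
    [0,0,0],
    [0,0,0],
  ],
)

```text
t: 5.27
tcp_pos: [0.4569, -0.1413, 0.0552]
tool_rot: [0.117, 0.993, 0.0, -0.001]
force: [-0.4, -1.4, -0.2]
finger_gap: 0.161
gripper_force: 39.6
```

Emit:
apply_moves(
  claw=[-1,-1,-1,-1,-1],
  travel=[
    [0,0,0.004],
    [0,0,0.008],
    [0,0,0.011],
    [0,0,0.011],
    [0,0,0.011],
  ],
  turn=[
    [0,0,0],
    [0,0,0],
    [0,0,0],
    [0,0,0],
    [0,0,0],
  ],
)

```text
t: 5.68
tcp_pos: [0.4575, -0.1416, 0.0472]
tool_rot: [0.117, 0.993, -0.0, 0.0]
force: [0.9, -0.9, -1.2]
finger_gap: 0.159
gripper_force: 39.6
```

Emit:
apply_moves(
  claw=[-1,-1,-1,-1,-1],
  travel=[
    [0,0,0.003],
    [0,0,0.006],
    [0,0,0.009],
    [0,0,0.009],
    [0,0,0.009],
  ],
  turn=[
    [0,0,0],
    [0,0,0],
    [0,0,0],
    [0,0,0],
    [0,0,0],
  ],
)

```text
t: 6.1
tcp_pos: [0.4572, -0.1414, 0.0399]
tool_rot: [0.117, 0.993, 0.0, -0.0]
force: [0.6, -0.3, -1.8]
finger_gap: 0.159
gripper_force: 39.6
```

```bash
python3 - <<'E'
from h import *
w=snap('wrist','w6.png'); X=cloud(w); s=manip.sense(); print(s['tcp_pos'],s['force'])
for v in range(200,300,10): print(v,X[v,323].round(4))
holes(w)
E
```

```text
[ 0.45712456 -0.14136963  0.03997041] [ 0.44229432  0.69907855 -1.7586302 ]
200 [ 0.4345 -0.1353  0.0134]
210 [ 0.4388 -0.1363  0.019 ]
220 [ 0.4411 -0.1368  0.0294]
230 [ 0.4471 -0.1383  0.0293]
240 [ 0.4493 -0.1388  0.0377]
250 [ 0.4495 -0.1388  0.0491]
260 [ 0.4492 -0.1387  0.0599]
270 [ 0.4538 -0.1399  0.0609]
280 [ 0.4591 -0.1411  0.061 ]
290 [ 0.486  -0.1475  0.0293]
```

Emit:
apply_moves(
  claw=[-0.3,-0.3,-0.1,-0.1,-0.1],
  travel=[
    [0,0,0],
    [0,0,0],
    [0,0,0],
    [0,0,-0.03],
    [0,0,-0.075],
  ],
  turn=[
    [0,0,0],
    [0,0,0],
    [0,0,0],
    [0,0,0],
    [0,0,0],
  ],
)

```text
t: 6.57
tcp_pos: [0.4548, -0.1402, 0.0982]
tool_rot: [0.117, 0.993, 0.002, -0.004]
force: [0.3, -0.5, 0.4]
finger_gap: 0.449
gripper_force: 0.0
```

```bash
python3 - <<'E'
from h import *
snap('wrist');w=snap('wrist','w6.png')
for c,st,mid,mean in tops(w,.052,.065,80): print(c.round(1),st[4],mid.round(4),mean.round(4))
for c,st,mid,mean in tops(snap('scene'),.05,.08,5): 
    if abs(mid[1]+.15)<.08 and mid[0]<.6: print('scene',c.round(1),st[4],mid.round(4),mean.round(4))
go([.4885,.243,.13],76.6)
E
```

```text
[323.5 218.2] 402 [ 0.4572 -0.1407  0.0558] [ 0.4563 -0.1406  0.057 ]
[354.9 275.5] 97 [ 0.5098 -0.1283  0.0584] [ 0.5059 -0.1282  0.0585]
scene [296.4 160.9] 33 [ 0.4595 -0.1415  0.0547] [ 0.4606 -0.1412  0.0556]
scene [278.9 170.7] 40 [ 0.5008 -0.1789  0.0621] [ 0.502  -0.1788  0.0635]
scene [298.1 177.2] 34 [ 0.5147 -0.1293  0.063 ] [ 0.5158 -0.129   0.064 ]
tcp [ 0.4586 -0.1421  0.1022] yaw 76.61 travel [ 0.0749  0.477  -0.0359] mm [ 59.9 381.6 -28.7] tilt [ 0.0045 -0.0027 -1.    ] turnz 0.0001
```

Plug 1 is seated, with its top at about 0.058. Next is plug B.

Emit:
apply_moves(
  claw=[0,0,0,0,0],
  travel=[
    [0.007,0.046,-0.02],
    [0.014,0.095,-0.036],
    [0.022,0.144,-0.036],
    [0.03,0.192,-0.036],
    [0.038,0.24,-0.036],
  ],
  turn=[
    [0,0,0],
    [0,0,0],
    [0,0,0],
    [0,0,0],
    [0,0,0],
  ],
)

```text
t: 7.13
tcp_pos: [0.4712, 0.0541, 0.1284]
tool_rot: [0.117, 0.993, -0.0, -0.001]
force: [-0.1, 0.1, 0.2]
finger_gap: 0.502
gripper_force: 0.0
```

Emit:
apply_moves(
  claw=[0,0,0,0,0],
  travel=[
    [0.008,0.049,0],
    [0.016,0.098,0],
    [0.024,0.147,0],
    [0.03,0.195,0],
    [0.037,0.237,0],
  ],
  turn=[
    [0,0,0],
    [0,0,0],
    [0,0,0],
    [0,0,0],
    [0,0,0],
  ],
)

```text
t: 7.55
tcp_pos: [0.4864, 0.246, 0.1278]
tool_rot: [0.116, 0.993, -0.0, -0.001]
force: [1.1, -0.9, 0.3]
finger_gap: 0.499
gripper_force: 0.0
```

```bash
python3 - <<'E'
from h import *
for i in range(6): snap('wrist')
w=snap('wrist')
for c,st,mid,mean in tops(w,.043,.052): print(c.round(1),st[4],mid.round(4),mean.round(4))
go([.488,.243,.0255],76.6)
E
```

```text
[324.2 208.3] 290 [0.4881 0.2436 0.0465] [0.4875 0.2438 0.0472]
tcp [0.4866 0.2422 0.1283] yaw 76.51 travel [-0.0017  0.0015  0.1285] mm [ -1.3   1.2 102.8] tilt [-2.e-03 -8.e-04 -1.e+00] turnz -0.0005
```

Emit:
apply_moves(
  claw=[0,0,0,0,0],
  travel=[
    [-0.0013,0.002,0.04],
    [-0.0013,0.002,0.08],
    [-0.0013,0.002,0.11],
    [-0.0013,0.002,0.128],
    [-0.0013,0.002,0.128],
  ],
  turn=[
    [0,0,0],
    [0,0,0],
    [0,0,0],
    [0,0,0],
    [0,0,0],
  ],
)

```text
t: 8.32
tcp_pos: [0.4864, 0.2426, 0.0235]
tool_rot: [0.118, 0.993, -0.001, -0.003]
force: [-0.3, -0.2, -0.2]
finger_gap: 0.499
gripper_force: 0.0
```

Emit:
apply_moves(
  claw=[-1,-1,-1,-1,-1],
  travel=[
    [0,0,0],
    [0,0,0],
    [0,0,0],
    [0,0,0],
    [0,0,0],
  ],
  turn=[
    [0,0,0],
    [0,0,0],
    [0,0,0],
    [0,0,0],
    [0,0,0],
  ],
)

```text
t: 8.73
tcp_pos: [0.4894, 0.2451, 0.0277]
tool_rot: [0.117, 0.993, 0.0, 0.001]
force: [-0.0, -0.5, 2.7]
finger_gap: 0.156
gripper_force: 39.3
```

```bash
python3 - <<'E'
from h import *
w=snap('wrist');X=cloud(w)
for v in range(230,300,10): print(v,X[v,323].round(4))
go([.549,-.1646,.11],76.6)
E
```

```text
230 [0.481  0.2478 0.0133]
240 [0.4811 0.2478 0.0265]
250 [0.4814 0.2477 0.0376]
260 [0.4813 0.2477 0.0478]
270 [0.4866 0.2465 0.0477]
280 [0.4923 0.2451 0.0472]
290 [0.528  0.2367 0.003 ]
tcp [0.4894 0.2451 0.0277] yaw 76.62 travel [-0.1911 -0.4809 -0.1029] mm [-152.9 -384.7  -82.3] tilt [ 2.2e-03  3.0e-04 -1.0e+00] turnz 0.0001
```

Emit:
apply_moves(
  claw=[-1,-1,-1,-1,-1],
  travel=[
    [0,0,-0.05],
    [0,0,-0.1],
    [0,0,-0.15],
    [-0.018,-0.045,-0.16],
    [-0.036,-0.091,-0.16],
  ],
  turn=[
    [0,0,0],
    [0,0,0],
    [0,0,0],
    [0,0,0],
    [0,0,0],
  ],
)

```text
t: 9.2
tcp_pos: [0.5024, 0.169, 0.1587]
tool_rot: [0.114, 0.993, 0.001, 0.005]
force: [1.5, -0.4, -0.7]
finger_gap: 0.16
gripper_force: 39.2
```

Emit:
apply_moves(
  claw=[-1,-1,-1,-1,-1],
  travel=[
    [-0.018,-0.046,0],
    [-0.036,-0.092,0],
    [-0.054,-0.138,0],
    [-0.072,-0.184,0],
    [-0.09,-0.23,0],
  ],
  turn=[
    [0,0,0],
    [0,0,0],
    [0,0,0],
    [0,0,0],
    [0,0,0],
  ],
)

```text
t: 9.62
tcp_pos: [0.527, -0.0298, 0.1549]
tool_rot: [0.116, 0.993, 0.0, 0.0]
force: [0.8, 0.3, -0.8]
finger_gap: 0.16
gripper_force: 39.2
```

Emit:
apply_moves(
  claw=[-1,-1,-1,-1,-1],
  travel=[
    [-0.018,-0.046,0],
    [-0.036,-0.092,0],
    [-0.054,-0.132,0],
    [-0.065,-0.16,0.04],
    [-0.065,-0.16,0.05],
  ],
  turn=[
    [0,0,0],
    [0,0,0],
    [0,0,0],
    [0,0,0],
    [0,0,0],
  ],
)

```text
t: 10.03
tcp_pos: [0.5488, -0.1699, 0.1126]
tool_rot: [0.119, 0.993, -0.001, 0.001]
force: [0.6, -0.1, -1.2]
finger_gap: 0.16
gripper_force: 39.2
```

```bash
python3 - <<'E'
from h import *
for i in range(6): snap('wrist')
w=snap('wrist','w7.png');X=cloud(w)
for v in range(230,300,10): print(v,X[v,323].round(4))
holes(w)
for c,st,mid,mean in tops(w,.052,.076,80): print(c.round(1),st[4],mid.round(4),mean.round(4))
go([.549,-.1646,.08],76.6)
E
```

```text
230 [ 0.5396 -0.1606  0.1017]
240 [ 0.5397 -0.1606  0.1149]
250 [ 0.5399 -0.1606  0.1261]
260 [ 0.5405 -0.1608  0.135 ]
270 [ 0.5461 -0.1621  0.1345]
280 [ 0.5511 -0.1633  0.1351]
290 [ 6.490e-01 -1.864e-01 -4.000e-04]
hole [320.7 207.5] [21. 23.] [ 0.55  -0.165] [0.019  0.0197]
hole [323.2  83.5] [26.4 34.3] [ 0.4568 -0.1412] [0.0235 0.0206]
[323.5  80.5] 515 [ 0.4571 -0.1409  0.0558] [ 0.4572 -0.1409  0.0573]
[283.2 157.9] 352 [ 0.4981 -0.1786  0.0623] [ 0.4979 -0.1777  0.0676]
[360.  159.3] 344 [ 0.5112 -0.1283  0.0625] [ 0.5104 -0.1287  0.0677]
tcp [ 0.5486 -0.1635  0.1156] yaw 76.72 travel [-0.0008 -0.0012  0.0445] mm [-0.6 -1.  35.6] tilt [ 1.3e-03 -5.0e-04 -1.0e+00] turnz 0.0007
```

View pics/w7.png

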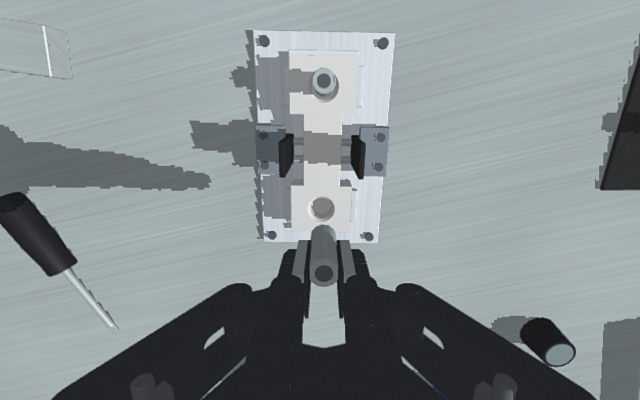

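Plug 1 stands in bore N at (323,80) px, and bore F at (321,208) is free. The catches are at (287,157) and (357,157), and plug 2 is in hand. I'll lower it into F.

Emit:
apply_moves(
  claw=[-1,-1,-1,-1,-1],
  travel=[
    [-0.003,-0.0016,0.025],
    [-0.003,-0.0016,0.05],
    [-0.003,-0.0016,0.06],
    [-0.003,-0.0016,0.07],
    [-0.003,-0.0016,0.075],
  ],
  turn=[
    [0,0,0],
    [0,0,0],
    [0,0,0],
    [0,0,0],
    [0,0,0],
  ],
)

```text
t: 10.8
tcp_pos: [0.5501, -0.1658, 0.0542]
tool_rot: [0.116, 0.993, 0.0, -0.0]
force: [-0.1, -0.1, 0.0]
finger_gap: 0.152
gripper_force: 39.2
```

Emit:
apply_moves(
  claw=[-1,-1,-1,-1,-1],
  travel=[
    [0,0,0.003],
    [0,0,0.006],
    [0,0,0.009],
    [0,0,0.011],
    [0,0,0.011],
  ],
  turn=[
    [0,0,0],
    [0,0,0],
    [0,0,0],
    [0,0,0],
    [0,0,0],
  ],
)

```text
t: 11.22
tcp_pos: [0.5506, -0.1667, 0.0459]
tool_rot: [0.117, 0.993, -0.0, 0.001]
force: [1.4, -0.1, -1.8]
finger_gap: 0.158
gripper_force: 39.2
```

Emit:
apply_moves(
  claw=[-1,-1,-1,-1,-1],
  travel=[
    [0,0,0.002],
    [0,0,0.004],
    [0,0,0.006],
    [0,0,0.006],
    [0,0,0.006],
  ],
  turn=[
    [0,0,0],
    [0,0,0],
    [0,0,0],
    [0,0,0],
    [0,0,0],
  ],
)

```text
t: 11.63
tcp_pos: [0.5504, -0.1667, 0.0408]
tool_rot: [0.117, 0.993, -0.0, 0.0]
force: [1.3, -0.3, -1.5]
finger_gap: 0.162
gripper_force: 39.2
```

```bash
python3 - <<'E'
from h import *
w=snap('wrist');X=cloud(w)
for v in range(230,300,10): print(v,X[v,323].round(4))
s=manip.sense();print(s['tcp_pos'],s['force'])
E
```

```text
230 [ 0.5417 -0.1639  0.0273]
240 [ 0.542  -0.1639  0.0399]
250 [ 0.5421 -0.1639  0.0513]
260 [ 0.5429 -0.1641  0.06  ]
270 [ 0.5476 -0.1652  0.0609]
280 [ 0.5523 -0.1664  0.0619]
290 [ 6.003e-01 -1.778e-01 -5.000e-04]
[ 0.55037075 -0.16664219  0.04083873] [ 1.00220137 -0.20686166 -0.77813833]
```

Emit:
apply_moves(
  claw=[-0.3,-0.3,-0.1,-0.1,-0.1],
  travel=[
    [0,0,0],
    [0,0,0],
    [0,0,0],
    [0,0,-0.04],
    [0,0,-0.085],
  ],
  turn=[
    [0,0,0],
    [0,0,0],
    [0,0,0],
    [0,0,0],
    [0,0,0],
  ],
)

```text
t: 12.1
tcp_pos: [0.5477, -0.1654, 0.1069]
tool_rot: [0.117, 0.993, 0.001, -0.004]
force: [0.3, -0.3, 1.0]
finger_gap: 0.456
gripper_force: 0.0
```

Emit:
apply_moves(
  claw=[1,1,1,1,1],
  travel=[
    [0.02,0.001,0],
    [0.04,0.002,0],
    [0.06,0.003,0],
    [0.06,0.003,0],
    [0.06,0.003,0],
  ],
  turn=[
    [0,0,0.006],
    [0,0,0.006],
    [0,0,0.006],
    [0,0,0.006],
    [0,0,0.006],
  ],
)

```text
t: 12.52
tcp_pos: [0.5036, -0.1529, 0.1091]
tool_rot: [0.126, 0.992, 0.0, -0.0]
force: [0.6, -0.2, -0.1]
finger_gap: 1.001
gripper_force: 0.0
```

```bash
python3 - <<'E'
from h import *
for i in range(5): snap('wrist')
w=snap('wrist','w8.png')
for c,st,mid,mean in tops(w,.052,.076,80): print(c.round(1),st[4],mid.round(4),mean.round(4))
print([ (mid.round(4)) for c,st,mid,mean in tops(snap('scene'),.05,.065,5) if abs(mid[1]+.15)<.08 and mid[0]<.6])
go([.504,-.1533,.034],75.5); print(manip.sense()['finger_gap'])
E
```

```text
[322.8 150.7] 443 [ 0.4569 -0.1406  0.0556] [ 0.4567 -0.1406  0.0573]
[285.2 222.4] 337 [ 0.498  -0.1781  0.0627] [ 0.4964 -0.1773  0.067 ]
[359.3 222.6] 339 [ 0.5111 -0.1279  0.0627] [ 0.5091 -0.1282  0.0671]
[321.5 274.7] 342 [ 0.5495 -0.1656  0.0557] [ 0.5484 -0.1652  0.0568]
[array([ 0.4592, -0.1412,  0.0543]), array([ 0.5017, -0.1791,  0.0574]), array([ 0.515 , -0.1294,  0.0572]), array([ 0.5519, -0.1674,  0.0549])]
tcp [ 0.5047 -0.1534  0.1087] yaw 75.53 travel [ 0.0009 -0.0001  0.0934] mm [ 0.7 -0.1 74.7] tilt [ 4.e-04 -2.e-04 -1.e+00] turnz 0.0002
1.002566677135947
```

View pics/w8.png

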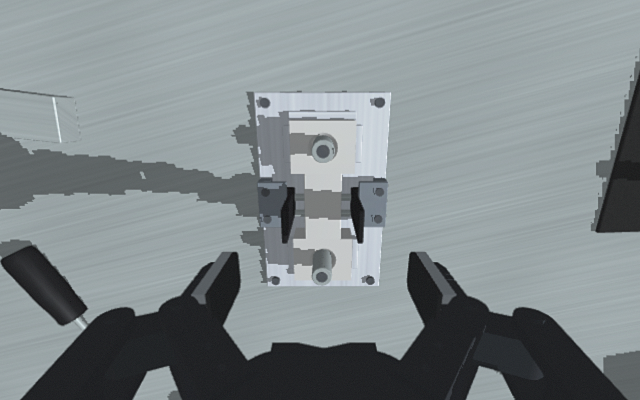

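Both plugs are seated, at (323,150) and (321,270) px. The catches lie centred between the open fingers, so I'll descend and pinch.

Emit:
apply_moves(
  claw=[1,1,1,1,1],
  travel=[
    [0,0,0.03],
    [0,0,0.055],
    [0,0,0.075],
    [0,0,0.093],
    [0,0,0.093],
  ],
  turn=[
    [0,0,0],
    [0,0,0],
    [0,0,0],
    [0,0,0],
    [0,0,0],
  ],
)

```text
t: 13.28
tcp_pos: [0.5027, -0.1524, 0.032]
tool_rot: [0.126, 0.992, 0.001, -0.002]
force: [0.1, 0.7, -0.2]
finger_gap: 1.005
gripper_force: 0.0
```

Emit:
apply_moves(
  claw=[0.4,0.2,0,-0.2,-0.3],
  travel=[
    [0,0,0],
    [0,0,0],
    [0,0,0],
    [0,0,0],
    [0,0,0],
  ],
  turn=[
    [0,0,0],
    [0,0,0],
    [0,0,0],
    [0,0,0],
    [0,0,0],
  ],
  newtons=45,
)

```text
t: 13.7
tcp_pos: [0.5052, -0.154, 0.0374]
tool_rot: [0.126, 0.992, -0.001, 0.002]
force: [-2.7, -0.4, 13.6]
finger_gap: 0.44
gripper_force: 44.7
```

Emit:
apply_moves(
  claw=[-1,-1,-1,-1],
  travel=[
    [0,0,0],
    [0,0,0],
    [0,0,0],
    [0,0,0],
  ],
  turn=[
    [0,0,0],
    [0,0,0],
    [0,0,0],
    [0,0,0],
  ],
)

```text
t: 14.03
tcp_pos: [0.5051, -0.154, 0.0374]
tool_rot: [0.126, 0.992, -0.001, 0.002]
force: [-2.5, -0.1, 12.7]
finger_gap: 0.433
gripper_force: 44.7
```

```bash
python3 - <<'E'
from h import *
w=snap('wrist','w9.png')
go([.504,-.1533,.17],75.5); s=manip.sense();print(s['finger_gap'],s['gripper_force'],s['force'],s['ft_torque'])
E
```

```text
tcp [ 0.5051 -0.154   0.0374] yaw 75.54 travel [ 0.0009  0.0003 -0.1658] mm [   0.7    0.2 -132.6] tilt [ 0.0034 -0.0024 -1.    ] turnz 0.0002
0.4374014894622535 44.66497778892517 [-2.70147439 -0.23226897 12.50542976] [-0.05960693  0.46325852 -0.01976275]
```

View pics/w9.png

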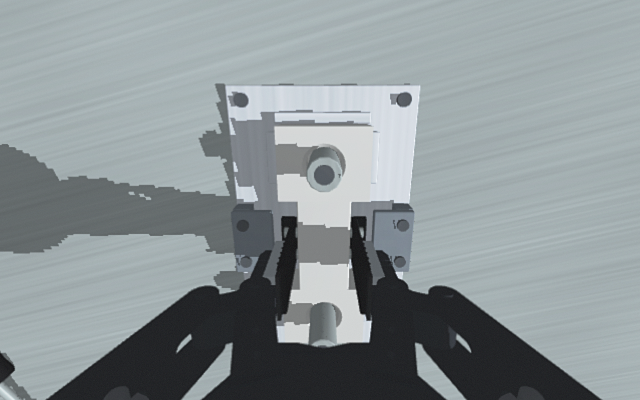

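The pads hold both catches, at (288,255) and (360,255) px, and the gap of about 40 mm means they're fully pressed. I'll lift slowly.

Emit:
apply_moves(
  claw=[-1,-1,-1,-1,-1],
  travel=[
    [0,0,-0.004],
    [0,0,-0.01],
    [0,0,-0.016],
    [0,0,-0.022],
    [0,0,-0.03],
  ],
  turn=[
    [0,0,0],
    [0,0,0],
    [0,0,0],
    [0,0,0],
    [0,0,0],
  ],
)

```text
t: 14.5
tcp_pos: [0.5034, -0.1527, 0.0586]
tool_rot: [0.126, 0.992, 0.0, -0.001]
force: [0.1, -0.1, -3.6]
finger_gap: 0.429
gripper_force: 46.3
```

Emit:
apply_moves(
  claw=[-1,-1,-1,-1,-1],
  travel=[
    [0,0,-0.012],
    [0,0,-0.028],
    [0,0,-0.044],
    [0,0,-0.06],
    [0,0,-0.076],
  ],
  turn=[
    [0,0,0],
    [0,0,0],
    [0,0,0],
    [0,0,0],
    [0,0,0],
  ],
)

```text
t: 14.92
tcp_pos: [0.5037, -0.1528, 0.1203]
tool_rot: [0.126, 0.992, 0.0, -0.0]
force: [0.0, 0.6, -3.1]
finger_gap: 0.427
gripper_force: 46.3
```

Emit:
apply_moves(
  claw=[-1,-1,-1,-1,-1],
  travel=[
    [0,0,-0.016],
    [0,0,-0.032],
    [0,0,-0.048],
    [0,0,-0.06],
    [0,0,-0.066],
  ],
  turn=[
    [0,0,0],
    [0,0,0],
    [0,0,0],
    [0,0,0],
    [0,0,0],
  ],
)

```text
t: 15.33
tcp_pos: [0.5044, -0.1532, 0.1738]
tool_rot: [0.126, 0.992, -0.0, 0.001]
force: [0.0, -0.4, -4.7]
finger_gap: 0.424
gripper_force: 46.3
```

Emit:
apply_moves(
  claw=[-1,-1,-1,-1,-1],
  travel=[
    [0,0,0],
    [0,0,0],
    [0,0,0],
    [0,0,0],
    [0,0,0],
  ],
  turn=[
    [0,0,0],
    [0,0,0],
    [0,0,0],
    [0,0,0],
    [0,0,0],
  ],
)

```text
t: 15.75
tcp_pos: [0.5036, -0.1528, 0.1714]
tool_rot: [0.126, 0.992, 0.0, -0.001]
force: [-0.4, 0.8, -4.3]
finger_gap: 0.426
gripper_force: 46.3
```

```bash
python3 - <<'E'
from h import *
w=snap('wrist'); a=snap('scene'); b=snap('side')
X=cloud(w); z0=manip.sense()['tcp_pos'][2]; print(z0, manip.sense()['force'],manip.sense()['finger_gap'])
for v,u in ((215,322),(130,322),(140,345),(140,290),(170,322),(310,322),(300,300),(235,322)): print(u,v,X[v,u].round(4))
Z=cloud(a); m=(np.abs(Z[...,1]+.15)<.1)&(np.abs(Z[...,0]-.5)<.09)&(Z[...,2]>.05); print(np.nanpercentile(Z[m][:,2],[1,5,50]))
f=lambda s:cv2.cvtColor(s['pixels'],cv2.COLOR_RGB2BGR)
cv2.imwrite('pics/f.png',np.hstack([cv2.resize(f(b)[120:320,200:400],(400,400)),cv2.resize(f(w),(400,400))]))
E
```

```text
0.17169615208078357 [ 1.66573626e-01  9.69453709e-04 -3.56291913e+00] 0.43684318880066125
322 215 [ 0.484  -0.1477  0.1623]
322 130 [ 0.4392 -0.1361  0.1628]
345 140 [ 0.447  -0.1259  0.1629]
290 140 [ 0.44   -0.1532  0.163 ]
322 170 [ 0.4535 -0.1397  0.1914]
322 310 [ 0.5409 -0.1623  0.1678]
300 300 [ 0.5349 -0.1748  0.1619]
322 235 [ 0.4952 -0.1505  0.1637]
[0.14633279 0.16161657 0.44765218]
```

View pics/f.png

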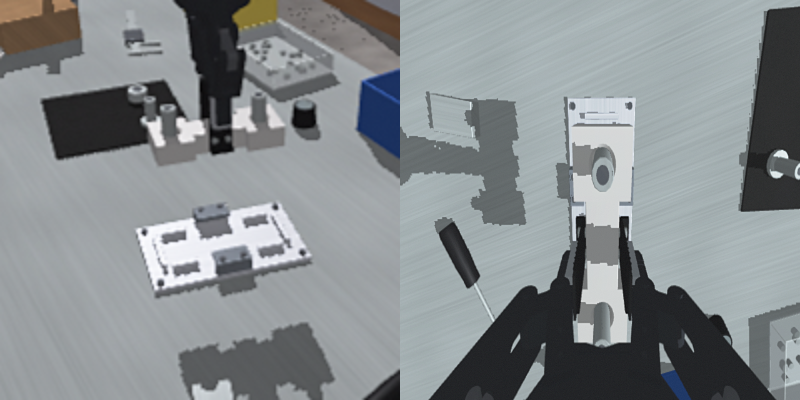

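The cassette hangs level above the empty dock. Its top is at 0.163 all over, so the underside is at about 0.139. Both plugs are seated at (168,120) and (258,105), so I'll hand in.

```bash
python3 -c "
from station import manip; print(manip.sign_off())"
```

```text
the job is handed in; nothing more can be done
None
```

The job is handed in at about 16 s: both straight plugs are seated in the cassette, and the arm holds it level by its catches with the underside about 14 cm above the bench; the flanged plug and collar were not touched.

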